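# Free a stone model from the model holder

## Robot

A 6-joint arm with a two-finger parallel gripper is mounted at the origin on a cart in front of the work surface, level with it; the furniture and walls round the work are solid. World frame = base frame: x ahead of the robot, y to its left, z up, the work surface at z = 0. Lengths are in mm, angles in rad, forces in N, time in s.
With the tool pointing down it reaches from about 350 to 975 mm from the base axis. Payload 7.1 kg.
Tool frame: the origin (TCP) lies midway between the tips of the shut fingers; the grasp point (between the pads) lies 19 mm behind it (ctrl.tcp_to_grasp is the distance from the TCP to the grasp point, in mm); z points along the fingers, y is the line along which they close (so a half turn about z gives the same grasp; the last joint's range is limited). The gripper opens to 88 mm and grips with 3 to 60 N. Pads are 20 mm wide; open, the fingers measure 115 mm over their backs; the gripper's body (75 mm by 178 mm) begins 61 mm behind the grasp point.
Start: joints at [-0.019, 0.423, 1.63, -0, 1.089, -0.019], TCP at [624.984, 0.026, 184.875] pointing down, gripper open.
Joint ranges: [-3, 3], [-0.9, 2.11], [0.09, 2.58], [-1.31, 4.45], [0.11, 2.69], [-2.54, 2.54]. Speed limits (rad/s): [2.39, 2.39, 3.01, 3.14, 3.14, 3.14].

## Interface

Orientations are given as a rotation vector (axis times angle).
In Python, from workcell import get_obs, cams, ticket, boxes_of, ctrl gives the robot as it stands.
- The arm moves only by the shell command python3 -m creep 'ROWS' [OPENING]. ROWS is JSON, one flat list of numbers, 4 for each row, row after row: the shift along the world's x, y, z in m, then the turn about the world's z in rad. In form: [tx, ty, tz, spin, tx, ty, tz, spin, ...]. A call has 1 to 10 rows; each row is the pose to reach, as a shift and turn from the pose commanded when the call began; what a row does not reach only later rows make up. A row lasts 1/12 s, in which the tool goes at most 41.7 mm and 7.16 degrees, less where a joint would pass 70% of its speed; a pose out of reach is approached as far as the arm can. A call with a gripper value outside its range is refused whole. OPENING is the opening, from 0 (shut) to 1 (fully open), set as the call begins (- or left out, the last holds). The fingers move at their own pace and stop on an object; the grip force is fixed at half the most. Time passes only in rows, so rows that repeat a pose let the fingers close. It gives the time, the measured TCP pose, the force, the opening and the grip force at its end, in the units of the state.
- get_obs(): the state, without advancing time (a new reading comes with each control period).
- cams.get_image(name): name is "scene" or "side" or "wrist"; returns (picture, depth): 480x640x3 uint8, red, green, blue; 480x640 float32, mm along the optical axis (not along the pixel's ray), 0 where there is no reading.
- cams.get_calibration(name): a dict with "mtx" (3x3 intrinsics, pixels), "R" (3x3) and "t" (3): a world point X has camera coordinates R X + t; the wrist camera has in their place "mount" (4x4, takes a point from camera to tool coordinates, whose origin is the TCP and whose axes are the flange's). Camera axes: x right, y down, z forward; pixel columns grow to the right and rows downward; lengths in mm; the calibration is good to about 2 mm. The wrist camera is an equidistant fisheye: a pixel r from the principal point sees the ray r / f radians off the axis. A picture is of the moment at which its call begins: read the wrist's pose just before it. get_calibration takes no time and is no camera call.
- ticket.close_job(): hands the job in; it is judged then, once.
Trained networks look in the newest picture that a camera, given by its name, has taken for a name from the list of things; names that differ only in an ending like _2 or _b are one class to them, and where a whole thing is asked for, a point or a joint stands for the part that bears it (a point fixed in the world has none). Each returns a list of dicts, best first, with "score" (0 to 1); they miss things now and then, are a little off and sometimes report something else, mostly with a low value. They report only what shows in the picture. A call takes as long as a camera call. They do not tell look-alikes from the thing itself.
- boxes_of(camera, target): "centre" ([column, row] in pixels, amid what is visible of it).
The state is a dict: "t": time; "qpos": joint angles; "qvel": joint speeds; "joint_torque": joint torques, N m; "ee_pos": TCP position; "orientation": TCP orientation; "ft_force": force on the tool from outside, world axes, zero at the start; "moment": the same for the moment, N m; "width": finger opening in mm; "grasp_force": force on a finger pad.
Only numpy, scipy, OpenCV 4.12 (cv2) and the standard library are available. Lean on these libraries where they do the work, as an engineer would, in place of code of your own. Each camera call takes 0.05 s, during which the arm holds its last target. There are 200 camera calls.

## Task

The lower jaw stone model has been worked on and must come out of the model holder. With a fingertip, roll the knurled wheel over its top, stroke after stroke, in the loosening direction (the top of the rim moves towards the end of the bed that has the end stop), until it has made two full turns, within a quarter turn; never more than two and a half, or the spindle runs out of its nut. Only then push the model with a fingertip, flat along the bed, out of the V jaw until it lies square against the end stop; do not lift or tip it, and leave the other things on the bench where they stand.

Things in the scene. Friction and masses are not known exactly. Their poses are not given: they have to be found in the camera images.
- holder: Grey model holder fixed on the bench. Origin on the bench under the clamped model's centre, z up. Bed 20 mm above the bench, x -41..49, y -47..141 mm. Fence along the far edge: face at x = +31, 16 mm above the bed. V jaw on the -x side of the model: y -29..29, top 44 mm above the bench. Nut block behind it: x -82..-64, y -33..33, top 44 mm above the bench; then the wheel.
- model: Cream stone lower jaw model, 62 x 80 x 37 mm, 0.13 kg, loose, axes along the holder's at first. Origin: centre of its underside. Outline of its plinth (lowest 20 mm): heel x = 31 on the fence, sides y = -39 and 39 for x 3..27, slanting to (-25, -25) and (-25, 25), blunt front x = -31. Pushed on the -y slant it keeps its heel on the fence; on the -y side it swings out. Bed ends at y -47.
- wheel (a joint): Turn of the knurled wheel, rad: 0 at the start (tight), grows as it is loosened (counter-clockwise seen from the wheel's end; top of the rim moves to the holder's +y), 6.283 a turn. It stays where it is left, so it can be rolled in strokes. Drag 0.04 N m, some 2 N at the rim. It stops dead at 16.4.
- jaw (a joint): How far the V jaw has drawn back from the model, m: 0 tight, 0.005 per turn of the wheel. The model can leave the V once this exceeds 0.006. At two turns a finger has about 60 mm of room between jaw and fence.
- wheel_hub (a point): Centre of the knurled steel wheel, on its level axis (along the holder's x), 34 mm above the bench. Rim 16 mm wide, 44 mm across its 18 ridges, which are 2.5 mm high; top of the rim 56 mm above the bench, open from above. A red mark across the rim is on top at the start. Wheel and hub move out with the jaw, 5 mm a turn, to the holder's -x.
- home (a point): Fixed point on the holder, axes as the holder's: where the model's origin lies when the model is square against fence and end stop; 90 mm along the holder's +y from the clamped place, 20 mm above the bench. The stop's face is 40 mm farther along +y; the stop is 8 mm thick, 16 mm above the bed, x -33..31.
- powder_jar: Bystander: powder jar with white ribbed lid, 46 mm across, 56 mm high, loose; origin under its centre.
- bottle: Bystander: small reagent bottle with white cap, 29 mm across, 62 mm high, loose; origin under its centre.
- jar_white: Bystander: squat white jar, 30 mm across, 21 mm high, loose; origin under its centre.
- carver: Bystander: steel carving instrument lying along its y, 9 x 140 x 9 mm, loose; origin under its middle.
Not all that is in view belongs to the job. Leave any yellow look-alike of the model alone.

How it is judged (in metres and radians):
On the way, in this order (a step that is already met when the one before it is completed fails the run):
1. the wheel has been loosened by two full turns (1.75 to 2.25), the model still lying between the jaws (value of joint wheel between 10.9956 and 14.1372 rad and y of model in the frame of holder between -0.02 and 0.02 m), for 0.3 s.
2. the model has been slid along the bed, home against the end stop (y of model in the frame of home between -0.004 and 0.004 m and x of model in the frame of home between -0.012 and 0.004 m and z of model in the frame of home between -0.003 and 0.003 m and angle between the x axis of model and the x axis of holder, either way round below 0.15 rad and angle between model's own z axis and vertical below 0.05 rad), for 0.2 s.
At the end, for the whole second after the job is handed in: The wheel stands 1.75 to 2.25 turns loosened and still; the model rests flat on the bed with its origin within 4 mm of home along the bed, not more than 12 mm off the fence, and square to within 0.15 rad (all of step 2 and value of joint wheel between 10.9956 and 14.1372 rad and linear speed of model below 0.01 m/s and velocity of joint wheel between -0.05 and 0.05 rad/s); the robot touches nothing.
It fails at once if the wheel was turned more than two and a half turns (value of joint wheel above 15.708 rad).
It fails at once if the model was pushed along before the wheel was 1.75 turns loose (value of joint wheel below 10.9956 rad and (y of model in the frame of holder above 0.02 m or y of model in the frame of holder below -0.02 m)).
It fails at once if the model was lifted or tipped (z of model in the frame of holder above 0.026 m or z of model in the frame of holder below 0.015 m or angle between model's own z axis and vertical above 0.2 rad).
It fails at once if another thing on the bench was moved by more than 15 mm or tipped (distance of any of powder_jar, bottle, jar_white, carver from where it was at the start of the episode above 0.015 m or angle between any of powder_jar, bottle, jar_white, carver's own z axis and vertical above 0.5 rad).
It also fails if it takes over 72 s, if anything falls off the work surface, if the arm or the gripper's body presses on something with over 40 N, if the wrist force passes 120 N, or if a joint passes its speed limit or range.

## Working session

There is one attempt and no reset: what is moved stays moved. The work goes in short steps, Python scripts to look and compute and a shell command to move; the robot and the scene stay as the last step left them, time stands still between calls to the robot, and variables do not carry over. Pictures are saved under pics/ and viewed, at most 10 in all, crops included, and the job is handed in when it is done.

```bash
ls; mkdir -p pics; cat > h.py <<'E'
import numpy as np, cv2
from workcell import get_obs, cams, ticket, boxes_of, ctrl
def snap(n,f=None):
    im,d=cams.get_image(n)
    if f: cv2.imwrite('pics/'+f,im[:,:,::-1])
    return im,d
def w(n,d):
    c=cams.get_calibration(n);K=c['mtx'];v,u=np.mgrid[:480,:640]
    P=np.stack([(u-K[0,2])/K[0,0]*d,(v-K[1,2])/K[1,1]*d,d],-1)
    return (P-c['t'])@c['R']
E
python3 - <<'E'
from h import *
np.set_printoptions(precision=1,suppress=True)
for n in ['scene','side']:
    im,d=snap(n,n+'0.png');P=w(n,d);np.save(n+'0.npy',P)
    for t in ['holder','model','wheel_hub','powder_jar','bottle','jar_white','carver']:
        for b in boxes_of(n,t)[:3]:
            u,v=map(int,np.round(b['centre'])); print(n,t,round(b['score'],2),u,v,P[min(v,479),min(u,639)])
print(get_obs())
E
```

```text
pics
scene holder 0.8 262 274 [580.2 310.8  19. ]
scene model 0.94 287 254 [572.3 261.3  48. ]
scene model 0.61 376 273 [461.3 143.4  23. ]
scene model 0.17 317 280 [479.9 256.6  43.7]
scene wheel_hub 0.57 316 281 [478.7 259.4  43.5]
scene powder_jar 0.57 422 250 [459.5  34.6  32.9]
scene powder_jar 0.41 310 276 [484.5 267.2  53.6]
scene bottle 0.6 345 205 [695.9  41.   31.1]
scene bottle 0.52 225 350 [453.1 439.5   6.7]
scene jar_white 0.59 412 231 [539.6 -16.9  18.7]
scene carver 0.8 230 347 [452.2 431.5   9.1]
side holder 0.55 287 253 [534.3 246.9  39. ]
side model 0.88 307 247 [569.4 231.4  47.3]
side model 0.77 294 317 [468.7 118.7  19.6]
side model 0.23 210 234 [453.5 423.4   6.1]
side wheel_hub 0.75 263 262 [480.3 240.8  49. ]
side powder_jar 0.94 329 357 [455.9  -4.3  50.6]
side carver 0.64 213 237 [456.7 417.7   0.5]
{'t': 0.8, 'qpos': array([-0. ,  0.4,  1.6, -0. ,  1.1, -0. ]), 'qvel': array([ 0.,  0.,  0.,  0., -0.,  0.]), 'joint_torque': array([  0. , -54.5, -27.4,   0.1,   0. ,   0. ]), 'ee_pos': array([625. ,   0. , 184.9]), 'orientation': array([ 2.2,  2.2, -0. ]), 'ft_force': array([-0.9, -0. , -0.4]), 'moment': array([-0.,  0.,  0.]), 'grasp_force': 0.0, 'width': 87.64418434734787}
```

View pics/scene0.png

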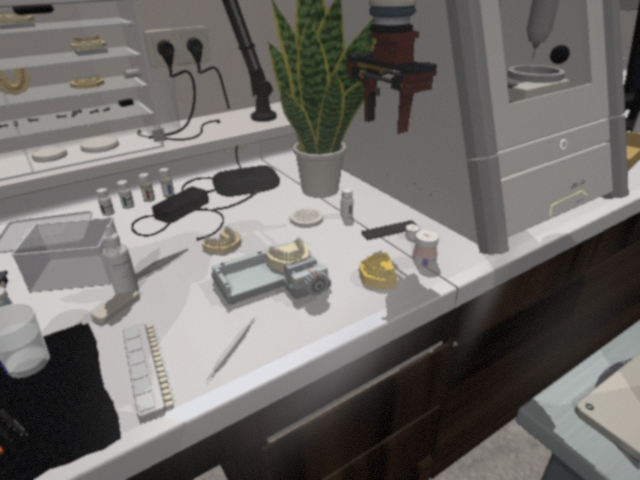

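View pics/side0.png

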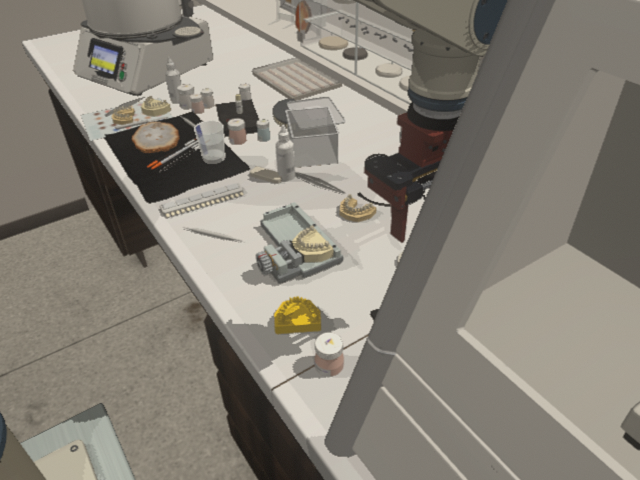

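Both overviews show the holder near (560, 270): wheel on the robot side, bed and end stop running to +y. The yellow look-alike is at (376,273) in the scene view and the carver at (230,347). Next I'll shut the gripper and look from above with the wrist camera.

```bash
python3 -m creep '[-0.01,0.03,0.015,0,-0.02,0.065,0.03,0,-0.03,0.1,0.045,0,-0.045,0.135,0.06,0,-0.06,0.17,0.075,0,-0.07,0.205,0.09,0,-0.08,0.235,0.1,0,-0.085,0.25,0.1,0,-0.085,0.25,0.1,0,-0.085,0.25,0.1,0]' 0
python3 - <<'E'
from h import *
np.set_printoptions(precision=3,suppress=True)
o=get_obs();print(o['ee_pos'],o['orientation'],o['width'])
im,d=snap('wrist','w1.png');np.savez('w1.npz',d=d,im=im,p=o['ee_pos'],r=o['orientation'])
c=cams.get_calibration('wrist');print(c)
for t in ['holder','model','wheel_hub']:print(t,boxes_of('wrist',t)[:3])
E
```

```text
t: 1.63
ee_pos: [539.6, 250.5, 284.9]
orientation: [2.219, 2.224, -0.0]
ft_force: [-1.0, 0.2, -0.1]
width: 24.9
grasp_force: 0.0
[539.613 250.541 284.869] [ 2.219  2.224 -0.   ] 24.924373692454317
{'mtx': array([[371.648,   0.   , 318.703],
       [  0.   , 371.648, 236.271],
       [  0.   ,   0.   ,   1.   ]]), 'mount': array([[   0.   ,   -0.964,   -0.266,   72.16 ],
       [   1.   ,    0.   ,    0.   ,    0.057],
       [  -0.   ,   -0.266,    0.964, -199.384],
       [   0.   ,    0.   ,    0.   ,    1.   ]])}
holder [{'centre': [344.9, 160.0], 'score': 0.95}, {'centre': [278.1, 189.5], 'score': 0.38}]
model [{'centre': [265.9, 275.7], 'score': 0.83}, {'centre': [360.6, 198.1], 'score': 0.67}]
wheel_hub [{'centre': [275.4, 191.8], 'score': 0.94}]
```

View pics/w1.png

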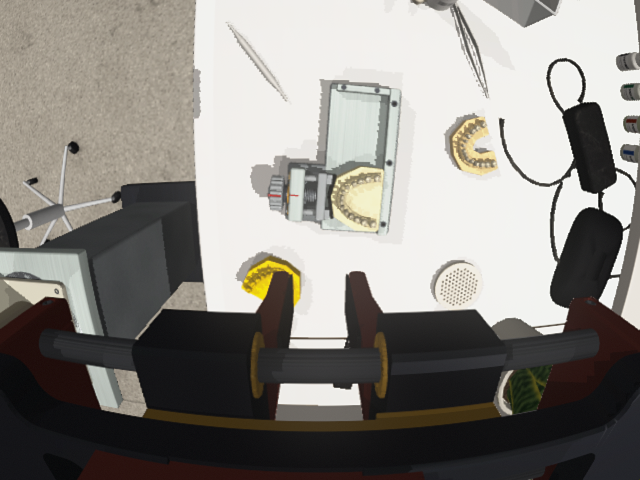

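The wrist view shows the holder square to the picture: wheel at (275,192) with the red mark on top, cream model at (357,198), bed and stop reaching up to row 85, fence on the right. The yellow decoy is at (272,280). Next I'll fit the holder's pose from the height map.

```bash
cat >> h.py <<'E'
from scipy.spatial.transform import Rotation as Ro
def wf(d,p,r):
    c=cams.get_calibration('wrist');K=c['mtx'];v,u=np.mgrid[:480,:640]
    x=(u-K[0,2])/K[0,0];y=(v-K[1,2])/K[1,1];th=np.hypot(x,y)+1e-9
    s=np.tan(th)/th
    P=np.stack([x*s*d,y*s*d,d],-1);M=c['mount']
    return (P@M[:3,:3].T+M[:3,3])@Ro.from_rotvec(r).as_matrix().T+p
def heights(q):
    x,y=q[...,0],q[...,1];h=np.zeros(x.shape)
    def box(a,b,c,e,z): h[(x>a)&(x<b)&(y>c)&(y<e)]=z
    box(-41,49,-47,141,20);box(31,49,-47,141,36);box(-33,31,130,138,36)
    box(-82,-64,-33,33,44)
    h[(x<31)&(x>-64)&(np.abs(y)<46)]=np.nan
    h[(x<-82)]=np.nan
    return h
def fit(P,x0):
    from scipy.optimize import differential_evolution as de
    Q=P.reshape(-1,3);Q=Q[np.isfinite(Q).all(1)];Q=Q[(np.hypot(*(Q[:,:2]-x0[:2]).T)<190)&(Q[:,2]>-10)&(Q[:,2]<70)]
    z0=np.median(Q[Q[:,2]<8,2])
    def f(v):
        a=v[2];dx=Q[:,0]-v[0];dy=Q[:,1]-v[1]
        q=np.stack([np.cos(a)*dx+np.sin(a)*dy,-np.sin(a)*dx+np.cos(a)*dy],-1)
        m=(np.abs(q[:,0]+5)<70)&(q[:,1]>-65)&(q[:,1]<160)|(q[:,0]<-41)&(q[:,0]>-82)&(np.abs(q[:,1])<45)
        e=np.abs(heights(q[m])+z0-Q[m,2]);return np.nanmean(np.minimum(e,15))
    r=de(f,[(x0[0]-25,x0[0]+25),(x0[1]-25,x0[1]+25),(x0[2]-.25,x0[2]+.25)],seed=1,maxiter=60,popsize=12)
    return r.x,r.fun,z0
def loc(P,v):
    a=v[2];D=P-np.array([v[0],v[1],0]);return np.stack([np.cos(a)*D[...,0]+np.sin(a)*D[...,1],-np.sin(a)*D[...,0]+np.cos(a)*D[...,1],D[...,2]],-1)
E
python3 - <<'E'
from h import *
np.set_printoptions(precision=2,suppress=True)
z=np.load('w1.npz');P=wf(z['d'],z['p'],z['r'])
print(P[198,357],P[192,275],P[90,365])
c=P[198,357]
v=None
for nm,PP in [('w',P),('s',np.load('scene0.npy')),('side',np.load('side0.npy'))]:
    v1,f,z0=fit(PP,[c[0],c[1],-.05]);print(nm,v1,f,z0)
    if nm=='w':v=v1
    L=loc(PP,v);m=(L[...,0]<-84)&(L[...,0]>-125)&(abs(L[...,1])<28)&(L[...,2]>25)&(L[...,2]<65)
    S=L[m];print(nm,'wheel',len(S),np.percentile(S,[2,10,50,90,98],axis=0) if len(S) else '')
E
```

```text
[586.19 248.46  40.94] [488.38 257.48  53.11] [594.59 379.64  35.88]
w [585.16 247.5   -0.07] 1.2655370170633697 -0.4768826744815726
w wheel 569 [[-106.8   -19.32   33.89]
 [-102.98  -14.24   38.37]
 [ -94.87    2.54   49.01]
 [ -87.25   17.49   54.56]
 [ -84.64   20.49   55.55]]
s [584.89 249.05  -0.05] 3.3889850436473585 -0.40921404037867376
s wheel 439 [[-109.8   -17.92   26.25]
 [-108.08  -11.91   29.44]
 [-105.02    5.97   41.33]
 [ -93.24   20.52   52.91]
 [ -84.69   24.17   55.45]]
side [585.92 246.6   -0.03] 3.2863254007719935 0.30964865282691884
side wheel 315 [[-109.99  -24.     27.08]
 [-107.54  -21.37   32.25]
 [-100.59  -10.3    43.47]
 [ -85.56    6.26   54.55]
 [ -84.32   16.98   56.42]]
```

```bash
python3 - <<'E'
from h import *
np.set_printoptions(precision=1,suppress=True)
z=np.load('w1.npz');L=loc(wf(z['d'],z['p'],z['r']),[585.2,247.5,-.065])
m=(L[...,0]<-64)&(L[...,0]>-125)&(abs(L[...,1])<28)&(L[...,2]>48)&(L[...,2]<65)
S=L[m];print(len(S),np.histogram(S[:,0],np.arange(-115,-60,3)),np.percentile(S[:,1],[2,50,98]),S[:,2].max())
E
python3 -m creep '[-0.01,-0.004,-0.035,-0.065,-0.02,-0.008,-0.07,-0.065,-0.03,-0.012,-0.105,-0.065,-0.04,-0.016,-0.14,-0.065,-0.05,-0.02,-0.175,-0.065,-0.051,-0.02,-0.21,-0.065,-0.051,-0.02,-0.21,-0.065,-0.051,-0.02,-0.21,-0.065]' 0
```

```text
323 (array([ 0,  0,  0, 33, 62, 55, 66, 63, 44,  0,  0,  0,  0,  0,  0,  0,  0,
        0]), array([-115, -112, -109, -106, -103, -100,  -97,  -94,  -91,  -88,  -85,
        -82,  -79,  -76,  -73,  -70,  -67,  -64,  -61])) [-15.1   0.5  15. ] 56.51896962433875
t: 2.5
ee_pos: [488.2, 228.7, 73.8]
orientation: [-2.293, -2.146, 0.006]
ft_force: [0.2, -0.6, 1.0]
width: 0.3
grasp_force: 0.0
```

```bash
python3 -m creep '[0,0,-0.024,0,0,0.003,-0.0235,0,0.0005,0.007,-0.021,0,0.0007,0.011,-0.0198,0,0.001,0.015,-0.019,0,0.0012,0.019,-0.019,0,0.0015,0.023,-0.019,0,0.0018,0.027,-0.019,0]'
python3 - <<'E'
from h import *
snap('wrist','w2.png');snap('scene','s2.png')
a=cv2.imread('pics/w2.png')[120:360,160:480];b=cv2.imread('pics/s2.png')[220:320,230:390]
cv2.imwrite('pics/c2.png',np.hstack([cv2.resize(a,(400,300)),cv2.resize(b,(400,300))]))
E
```

```text
t: 3.17
ee_pos: [491.0, 257.7, 56.5]
orientation: [2.292, 2.148, 0.001]
ft_force: [0.3, 0.4, 0.2]
width: 0.2
grasp_force: 0.0
```

View pics/c2.png

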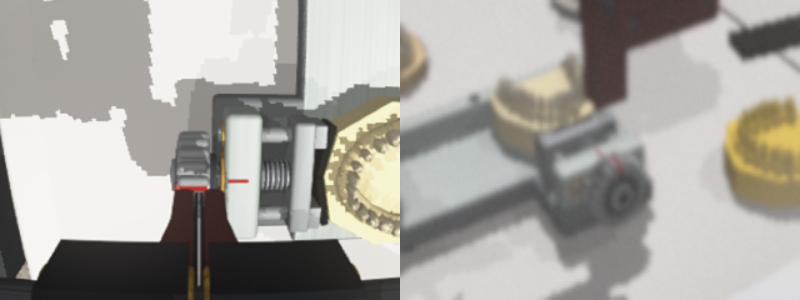

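The wheel's red mark is just in front of the fingertip, at about (190,188) in the left crop, with the reference mark on the nut block beside it. I'll measure the mark's angle.

```bash
cat >> h.py <<'E'
V=[585.2,247.5,-.065]
def state(f=None):
    o=get_obs();im,d=snap('wrist',f);L=loc(wf(d,o['ee_pos'],o['orientation']),V)
    I=im.astype(int);red=(I[...,0]>110)&(I[...,1]<75)&(I[...,2]<75)&(L[...,0]<-84)&(L[...,0]>-125)&(abs(L[...,1])<30)&(L[...,2]>15)&(L[...,2]<62)
    S=L[red];print('t',round(o['t'],2),'tcp loc',loc(o['ee_pos'],V).round(1),'F',o['ft_force'].round(1))
    if len(S)>3:
        y,zz=np.median(S[:,1]),np.median(S[:,2]);print('mark n',len(S),np.median(S,0).round(1),'angle',np.arctan2(y,zz-34).round(2))
    else: print('no mark')
    # wheel x extent
    m=(L[...,0]<-84)&(L[...,0]>-130)&(abs(L[...,1])<26)&(L[...,2]>40)&(L[...,2]<57)
    S=L[m]
    if len(S)>20: print('rim n',len(S),'x',np.percentile(S[:,0],[1,5,95,99]).round(1))
    j=(L[...,0]<-40)&(L[...,0]>-66)&(abs(L[...,1])<29)&(L[...,2]>38)&(L[...,2]<50)
    S=L[j]
    if len(S)>20: print('jaw n',len(S),'x',np.percentile(S[:,0],[2,50,98]).round(1))
    return im,d,L
E
python3 - <<'E'
from h import *
im,d,L=state()
# red pixels anywhere near
I=im.astype(int);r=(I[...,0]>I[...,1]+60)&(I[...,0]>I[...,2]+60)&(abs(L[...,1])<40)&(L[...,0]>-130)&(L[...,0]<-50)
for v,u in np.argwhere(r)[::6]:print(u,v,L[v,u].round(1),im[v,u])
E
```

```text
t 3.27 tcp loc [-94.7   4.1  56.1] F [ 0.2 -0.4  0.6]
mark n 50 [-96.1  -0.   53.7] angle -0.0
rim n 1304 x [-107.8 -105.7  -87.1  -85.1]
jaw n 2031 x [-65.7 -47.3 -40.3]
343 264 [-79.9   0.5  43.8] [186 118 111]
349 264 [-76.2   0.5  44. ] [198 113 107]
355 264 [-72.5   0.3  43.5] [210 149 142]
346 265 [-78.   -0.5  42.9] [203  54  49]
352 265 [-74.5   0.2  44.8] [200  53  47]
358 265 [-70.6  -0.6  42.7] [205  92  84]
348 266 [-76.8  -0.8  44. ] [211 138 130]
354 266 [-73.2  -0.8  44. ] [214 144 137]
300 269 [-105.5    0.5   52.6] [180  64  59]
300 270 [-105.5   -0.2   52.5] [182  62  57]
306 270 [-101.9    0.3   53.7] [192  60  57]
312 270 [-98.5   0.1  53. ] [196  60  56]
318 270 [-95.    0.4  53.9] [198  59  56]
324 270 [-91.5   0.4  53.9] [200  54  48]
311 271 [-99.1  -0.4  53.4] [121  43  39]
317 271 [-95.6  -0.4  53.5] [203  42  36]
323 271 [-92.1  -0.4  53.5] [202  42  36]
317 272 [-95.6  -1.   53.4] [201  48  45]
323 272 [-92.1  -1.1  53.1] [178  45  38]
```

```bash
python3 - <<'E'
from h import *
im,d,L=state('w3.png')
cv2.imwrite('pics/c3.png',cv2.resize(im[220:340,250:410,::-1],(800,600),interpolation=cv2.INTER_NEAREST))
for v in range(264,300,3): print(v,L[v,317].round(1),im[v,317],L[v,306].round(1),L[v,330].round(1))
E
```

```text
t 3.32 tcp loc [-94.9   3.7  55.9] F [-0.5 -0.4  0.4]
mark n 58 [-96.9  -0.3  53.6] angle -0.02
rim n 1348 x [-107.8 -105.7  -86.8  -84.8]
jaw n 2041 x [-65.7 -47.2 -40.3]
264 [-94.9  75.9 255.3] [171 173 172] [-102.     4.5   55.9] [-87.9   0.1  43.7]
267 [-95.7   2.5  55.4] [181 185 184] [-102.1    2.2   54.7] [-87.9  -1.7  44.1]
270 [-95.7   0.4  54.7] [199  45  40] [-102.1   -0.2   53.1] [-87.9  -4.1  42.8]
273 [-95.8  -1.5  54.6] [119 102 101] [-100.6   14.8   97. ] [-89.6  14.6  96.4]
276 [-95.6  13.3  96.8] [45 43 43] [-100.5   14.9  100.9] [-89.7  14.3  99.3]
279 [-95.6  12.8  99.2] [44 42 41] [-100.4   14.6  103.8] [-89.8  14.  102.3]
282 [-95.5  13.3 104.1] [44 42 42] [-100.3   14.3  106.5] [-89.9  14.5 107. ]
285 [-95.5  12.7 106. ] [46 44 43] [-100.2   14.4  110. ] [-90.   14.7 110.6]
288 [-95.5  13.3 110.6] [43 42 42] [-100.    14.7  114. ] [-90.1  14.8 114.2]
291 [-95.5  13.  113.1] [45 42 42] [-99.9  14.7 117. ] [-90.2  14.6 116.7]
294 [-95.5  13.  116.2] [45 44 43] [-99.9  14.6 119.8] [-90.3  14.4 119.3]
297 [-95.5  12.5 118.1] [49 47 46] [-99.8  14.5 122.4] [-90.4  14.5 122.3]
```

View pics/c3.png

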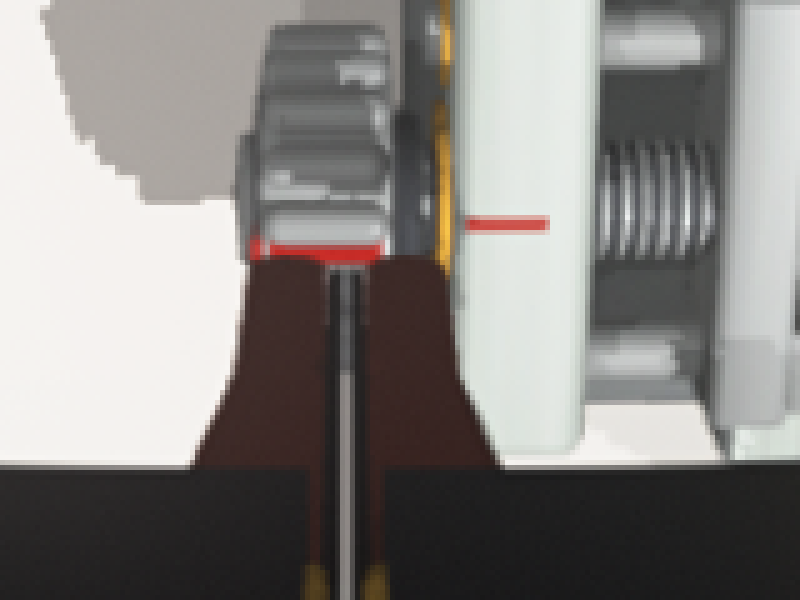

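```bash
python3 - <<'E'
from h import *
for n in ['scene','side']:
    im,d=snap(n);P=loc(w(n,d),V)
    m=(P[...,2]>60)&(P[...,2]<140)&(np.hypot(P[...,0]+95,P[...,1]-4)<35)
    S=P[m];print(n,len(S))
    for a in range(60,130,6):
        q=S[(S[:,2]>=a)&(S[:,2]<a+6)]
        if len(q):print(a,len(q),np.percentile(q[:,:2],[5,95],axis=0).round(1).tolist())
E
```

```text
scene 387
90 17 [[-105.0, -4.6], [-90.4, 15.6]]
96 57 [[-105.5, -6.9], [-89.9, 15.7]]
102 56 [[-106.1, -6.6], [-91.7, 15.7]]
108 53 [[-105.8, -3.6], [-89.0, 15.6]]
114 52 [[-106.2, -4.9], [-91.2, 15.7]]
120 48 [[-106.8, -4.0], [-91.1, 16.0]]
126 48 [[-107.5, 1.8], [-88.8, 16.0]]
side 285
90 7 [[-105.1, -9.6], [-91.7, 6.9]]
96 33 [[-105.8, -10.6], [-89.7, 9.0]]
102 38 [[-106.1, -11.0], [-88.7, 8.6]]
108 38 [[-106.1, -9.9], [-90.5, 11.1]]
114 41 [[-105.9, -9.8], [-88.5, 9.5]]
120 33 [[-106.6, -9.6], [-90.7, 4.8]]
126 39 [[-107.9, -10.1], [-87.6, 6.6]]
```

The cameras show the real fingertips ending about 38 mm above the reported TCP, with the tip at z≈94 now. I'll trust the cameras, go back behind the wheel and descend until the tip is really at rim height.

```bash
python3 -m creep '[-0.0035,-0.03,0,0,-0.0035,-0.03,-0.02,0,-0.0035,-0.03,-0.038,0,-0.0035,-0.03,-0.038,0,-0.0035,-0.03,-0.038,0]'
python3 - <<'E'
from h import *
state()
im,d=snap('scene');P=loc(w('scene',d),V)
m=(P[...,2]>40)&(P[...,2]<110)&(np.hypot(P[...,0]+96,P[...,1]+25)<22)
S=P[m];print(np.histogram(S[:,2],np.arange(40,110,4)))
E
```

```text
t: 3.88
ee_pos: [486.6, 226.5, 17.3]
orientation: [-2.292, -2.147, 0.003]
ft_force: [-0.1, 0.1, -0.8]
width: 0.1
grasp_force: 0.0
t 3.88 tcp loc [-97.  -27.4  17.3] F [-0.1  0.1 -0.8]
mark n 33 [-103.1   -0.3   53.6] angle -0.01
rim n 3205 x [-107.4 -105.1  -87.6  -85.4]
jaw n 3163 x [-65.7 -47.3 -40.3]
(array([26, 17, 17, 15, 28, 32, 34, 32, 34, 34, 32, 27, 30, 33, 28, 26, 30]), array([ 40,  44,  48,  52,  56,  60,  64,  68,  72,  76,  80,  84,  88,
        92,  96, 100, 104, 108]))
```

```bash
python3 -m creep '[0,0,-0.005,0,0.0003,0.005,-0.005,0,0.0006,0.009,-0.003,0,0.0008,0.013,-0.0015,0,0.001,0.017,-0.001,0,0.0013,0.021,-0.001,0,0.0016,0.025,-0.001,0,0.0019,0.029,-0.001,0,0.0021,0.033,-0.001,0]'
python3 - <<'E'
from h import *
im,d,L=state()
im,d=snap('scene','s4.png');cv2.imwrite('pics/c4.png',cv2.resize(im[220:320,250:390,::-1],(700,500)))
E
```

```text
t: 4.73
ee_pos: [489.1, 260.7, 17.6]
orientation: [-2.292, -2.148, 0.0]
ft_force: [-3.4, -2.2, 8.1]
width: 0.4
grasp_force: 4.1
t 4.73 tcp loc [-96.8   7.   17.6] F [-3.4 -2.2  8.1]
no mark
rim n 593 x [-108.8 -106.   -90.5  -84.1]
jaw n 2187 x [-65.7 -48.3 -40.4]
```

View pics/c4.png

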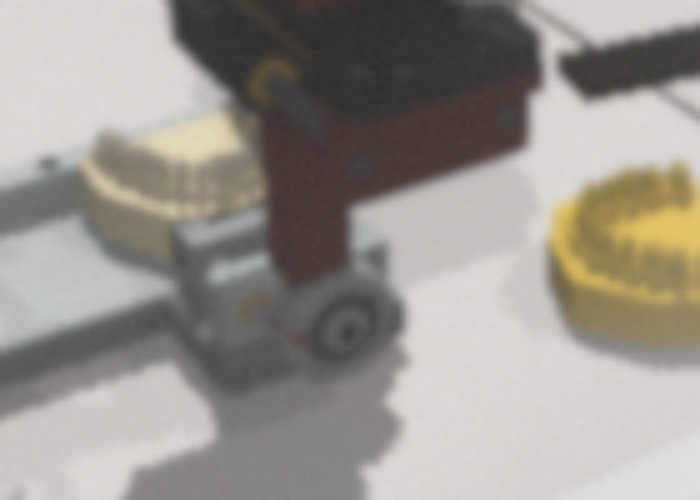

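The wheel rolls: the red mark is now on the +y side of the rim (about (290,335) in the crop), with 8 N down force. I'll go on with more strokes and track the mark.

```bash
cat >> h.py <<'E'
def mark():
    # tries wrist depth, scene and side: red pixels near wheel, as angle about axis
    o=get_obs()
    for n in ['wrist','scene','side']:
        im,d=snap(n)
        L=loc(wf(d,o['ee_pos'],o['orientation']) if n=='wrist' else w(n,d),V)
        I=im.astype(int);rr=np.hypot(L[...,1],L[...,2]-34)
        r=(I[...,0]>1.7*I[...,1])&(I[...,0]>1.7*I[...,2])&(I[...,0]>70)&(L[...,0]<-85)&(L[...,0]>-120)&(rr<27)&(rr>12)
        S=L[r];a=np.arctan2(S[:,1],S[:,2]-34)
        print(n,len(S),(np.median(a).round(2),a.std().round(2),np.median(S,0).round(1)) if len(S) else '')
        if n=='wrist':
            j=(L[...,0]<-30)&(L[...,0]>-63)&(abs(L[...,1]+18)<9)&(L[...,2]>40)&(L[...,2]<48)
            print('jaw x',np.percentile(L[j][:,0],[2,50,98]).round(1))
            m=(abs(L[...,1])<22)&(L[...,2]>46)&(L[...,2]<54)&(rr<24)&(L[...,0]<-84)
            if m.sum()>20: print('rim x',np.percentile(L[m][:,0],[3,97]).round(1))
    print('t',round(o['t'],2),'tcp',loc(o['ee_pos'],V).round(1),'F',o['ft_force'].round(1))
E
python3 -c "
from h import *
mark()"
python3 -m creep '[0,0,0.012,0,-0.0032,-0.034,0.012,0,-0.0032,-0.034,-0.004,0,-0.003,-0.029,-0.004,0,-0.0027,-0.025,-0.002,0,-0.0024,-0.021,-0.0005,0,-0.002,-0.015,0,0,-0.0016,-0.009,0,0,-0.0012,-0.003,0,0,-0.0009,0.001,0,0]'
python3 -c "
from h import *
mark()"
```

```text
wrist 6 (np.float64(1.41), np.float64(0.09), array([-106.1,   18.5,   37. ]))
jaw x [-49.8 -40.9 -30.3]
rim x [-105.1  -92. ]
scene 0 
side 0 
t 4.83 tcp [-96.6   7.5  17.6] F [-3.   0.5  8.5]
t: 5.82
ee_pos: [488.7, 262.6, 17.8]
orientation: [-2.292, -2.149, -0.001]
ft_force: [-3.4, -1.8, 3.6]
width: 0.7
grasp_force: 1.7
wrist 0 
jaw x [-50.2 -32.9 -31.4]
rim x [-106.1  -93.6]
scene 0 
side 0 
t 5.82 tcp [-97.3   8.8  17.8] F [-3.4 -1.8  3.6]
```

```bash
python3 -m creep '[0,0,0.012,0,-0.0032,-0.036,0.012,0,-0.0032,-0.036,-0.004,0,-0.003,-0.031,-0.004,0,-0.0027,-0.026,-0.002,0,-0.0024,-0.021,-0.001,0,-0.002,-0.015,-0.001,0,-0.0016,-0.009,-0.001,0,-0.0012,-0.003,-0.001,0,-0.0012,0,-0.001,0]'
python3 -c "
from h import *
mark()"
python3 -m creep '[0,0,0.012,0,-0.0032,-0.036,0.012,0,-0.0032,-0.036,-0.003,0,-0.003,-0.031,-0.003,0,-0.0027,-0.026,-0.001,0,-0.0024,-0.021,0,0,-0.002,-0.015,0,0,-0.0016,-0.009,0,0,-0.0012,-0.003,0,0,-0.0012,0,0,0]'
python3 -c "
from h import *
mark()"
```

```text
t: 6.8
ee_pos: [487.3, 262.8, 17.5]
orientation: [-2.291, -2.149, -0.001]
ft_force: [-3.5, -1.9, 8.6]
width: 0.9
grasp_force: 4.8
wrist 0 
jaw x [-52.  -34.8 -32. ]
rim x [-106.1  -94.8]
scene 0 
side 0 
t 6.8 tcp [-98.7   8.9  17.5] F [-3.5 -1.9  8.6]
t: 7.78
ee_pos: [486.4, 263.1, 17.5]
orientation: [2.291, 2.15, 0.002]
ft_force: [-3.9, -2.8, 9.1]
width: 0.8
grasp_force: 4.4
wrist 0 
jaw x [-37.7 -35.3 -33. ]
rim x [-108.5  -95.9]
scene 0 
side 5 (np.float64(-0.55), np.float64(0.01), array([-104.9,  -10.6,   51.2]))
t 7.78 tcp [-99.6   9.1  17.5] F [-3.9 -2.8  9.1]
```

```bash
python3 -m creep '[0,0,0.012,0,-0.0032,-0.036,0.012,0,-0.0032,-0.036,-0.003,0,-0.003,-0.031,-0.003,0,-0.0027,-0.026,-0.001,0,-0.0024,-0.021,0,0,-0.002,-0.015,0,0,-0.0016,-0.009,0,0,-0.0012,-0.003,0,0,-0.0012,0,0,0]'
python3 -c "
from h import *
mark()"
python3 -m creep '[0,0,0.012,0,-0.0032,-0.036,0.012,0,-0.0032,-0.036,-0.003,0,-0.003,-0.031,-0.003,0,-0.0027,-0.026,-0.001,0,-0.0024,-0.021,0,0,-0.002,-0.015,0,0,-0.0016,-0.009,0,0,-0.0012,-0.003,0,0,-0.0012,0,0,0]'
python3 -m creep '[0,0,0.012,0,-0.0032,-0.036,0.012,0,-0.0032,-0.036,-0.003,0,-0.003,-0.031,-0.003,0,-0.0027,-0.026,-0.001,0,-0.0024,-0.021,0,0,-0.002,-0.015,0,0,-0.0016,-0.009,0,0,-0.0012,-0.003,0,0,-0.0012,0,0,0]'
python3 -c "
from h import *
mark()"
```

```text
t: 8.77
ee_pos: [485.1, 263.1, 17.5]
orientation: [2.291, 2.15, 0.001]
ft_force: [-3.2, -2.4, 8.4]
width: 0.6
grasp_force: 4.6
wrist 3 (np.float64(0.84), np.float64(0.02), array([-111. ,   13.6,   47. ]))
jaw x [-39.1 -37.  -34. ]
rim x [-111.4  -97. ]
scene 0 
side 0 
t 8.77 tcp [-100.9    9.1   17.5] F [-3.2 -2.4  8.4]
t: 9.75
ee_pos: [483.9, 263.1, 17.5]
orientation: [2.291, 2.15, 0.001]
ft_force: [-2.1, -2.6, 9.4]
width: 0.6
grasp_force: 4.6
t: 10.58
ee_pos: [482.7, 263.0, 17.5]
orientation: [2.291, 2.15, 0.001]
ft_force: [-3.7, -3.1, 9.6]
width: 0.2
grasp_force: 4.8
wrist 0 
jaw x [-51.8 -38.3 -36.4]
rim x [-111.3  -98.6]
scene 0 
side 0 
t 10.58 tcp [-103.3    8.8   17.5] F [-3.7 -3.1  9.6]
```

```bash
python3 -m creep '[0,0,0.012,0,-0.0032,-0.036,0.012,0,-0.0032,-0.036,-0.003,0,-0.003,-0.031,-0.003,0,-0.0027,-0.026,-0.001,0,-0.0024,-0.021,0,0,-0.002,-0.015,0,0,-0.0016,-0.009,0,0,-0.0012,-0.003,0,0,-0.0012,0,0,0]'
python3 -c "
from h import *
mark()"
python3 -m creep '[0,0,0.012,0,-0.0032,-0.036,0.012,0,-0.0032,-0.036,-0.003,0,-0.003,-0.031,-0.003,0,-0.0027,-0.026,-0.001,0,-0.0024,-0.021,0,0,-0.002,-0.015,0,0,-0.0016,-0.009,0,0,-0.0014,-0.004,0,0,-0.0014,-0.003,0,0]'
python3 -m creep '[0,0,0.012,0,0,-0.002,0.025,0,-0.002,-0.034,0.06,0,-0.002,-0.034,0.06,0]'
python3 -c "
from h import *
mark()
im,d=snap('side','s9.png');cv2.imwrite('pics/c9a.png',im[200:330,220:400,::-1])"
```

```text
t: 11.57
ee_pos: [481.5, 263.1, 17.5]
orientation: [2.291, 2.15, 0.002]
ft_force: [-2.6, -2.7, 9.9]
width: 0.4
grasp_force: 4.8
wrist 0 
jaw x [-41.5 -39.2 -37.5]
rim x [-112.5 -100.3]
scene 0 
side 0 
t 11.57 tcp [-104.4    8.8   17.5] F [-2.6 -2.7  9.9]
t: 12.55
ee_pos: [480.1, 260.3, 17.5]
orientation: [-2.291, -2.15, -0.002]
ft_force: [-4.4, -1.6, 11.9]
width: 0.6
grasp_force: 5.7
t: 12.88
ee_pos: [479.9, 223.7, 80.3]
orientation: [2.29, 2.147, 0.008]
ft_force: [0.7, -0.6, 0.4]
width: 0.3
grasp_force: 0.0
wrist 68 (np.float64(-0.04), np.float64(0.03), array([-108. ,   -0.7,   53.7]))
jaw x [-58.5 -51.4 -40.5]
rim x [-115.   -99.4]
scene 0 
side 0 
t 12.88 tcp [-103.5  -30.6   80.3] F [ 0.7 -0.6  0.4]
```

The mark is back on top at -0.04 rad after its second lap and the rim has drawn back about 10 mm, so the wheel stands at about 12.5 rad, two turns. Next I'll go to the -y end of the bed for the push.

```bash
python3 -m creep '[0.03,-0.015,0,0,0.06,-0.03,0,0,0.088,-0.045,0,0,0.088,-0.045,-0.03,0,0.088,-0.045,-0.06,0,0.088,-0.045,-0.085,0,0.088,-0.045,-0.088,0,0.088,-0.045,-0.088,0]'
python3 - <<'E'
from h import *
mark()
o=get_obs();im,d=snap('wrist');L=loc(wf(d,o['ee_pos'],o['orientation']),V)
m=(L[...,2]>30)&(L[...,2]<41)&(abs(L[...,1])<45)&(L[...,0]>-62)&(L[...,0]<31)
m2=(L[...,2]>40)&(L[...,2]<47)&(abs(abs(L[...,1])-25)<4)&(L[...,0]>-62)&(L[...,0]<-15)
print('plinth',np.percentile(L[m][:,:2],[2,98],axis=0).round(1),'jaw arm x',np.percentile(L[m2][:,0],[2,50,98]).round(1))
cv2.imwrite('pics/c10.png',cv2.resize(im[130:400,180:500,::-1],(640,540)))
for n in ['scene','side']:
    im,d=snap(n);P=loc(w(n,d),V)
    m=(np.hypot(P[...,0]+13,P[...,1]+70)<20)&(P[...,2]>8)&(P[...,2]<65)
    S=P[m];print(n,S.min(0).round(1),np.histogram(S[:,2],np.arange(8,64,4))[0],np.percentile(S[S[:,2]>30][:,:2],[5,95],axis=0).round(1).tolist())
E
```

```text
t: 13.75
ee_pos: [563.9, 179.0, -14.5]
orientation: [-2.29, -2.147, 0.007]
ft_force: [0.7, 1.0, 0.6]
width: 0.4
grasp_force: 0.0
wrist 156 (np.float64(-0.04), np.float64(0.03), array([-107.6,   -0.7,   53.7]))
jaw x [-57.9 -50.2 -39.3]
rim x [-113.4  -98.8]
scene 0 
side 0 
t 13.75 tcp [-16.8 -69.7 -14.5] F [0.7 1.  0.6]
plinth [[-48.  -37. ]
 [ 29.7  36.8]] jaw arm x [-57.8 -48.7 -16.2]
scene [-26.7 -79.6  27.2] [ 0  0  0  0  3 22 28 26 31 25 28 20 28] [[-25.7, -77.3], [-9.1, -56.5]]
side [-26.6 -83.2  27.3] [ 0  0  0  0  1 16 25 22 26 23 24 23 24] [[-25.8, -82.1], [-7.4, -62.9]]
```

View pics/c10.png

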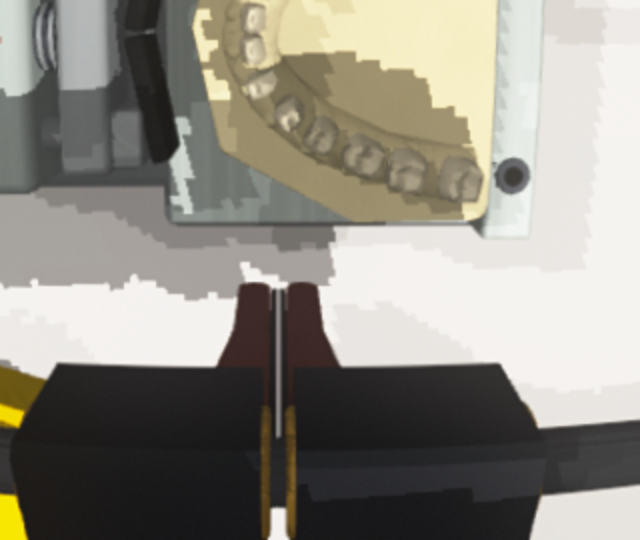

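The picture shows the shut fingertip at (278,290) in the crop, clear below the bed's -y end, facing the slant of the plinth. The jaw is drawn well back, with its pad tip at (178,155). I'll push now.

```bash
python3 -m creep '[0.0035,0.008,-0.002,0,0.004,0.016,-0.002,0,0.0045,0.021,-0.002,0,0.0048,0.025,-0.002,0,0.005,0.029,-0.002,0,0.0053,0.034,-0.002,0,0.0056,0.039,-0.002,0,0.006,0.044,-0.002,0,0.0063,0.049,-0.002,0,0.0066,0.054,-0.002,0]'
cat >> h.py <<'E'
def model():
    o=get_obs();print('t',round(o['t'],2),'tcp',loc(o['ee_pos'],V).round(1),'F',o['ft_force'].round(1))
    im,d=snap('wrist');L=loc(wf(d,o['ee_pos'],o['orientation']),V);I=im.astype(int)
    c=(I[...,0]>I[...,2]*1.18)&(L[...,2]>36)&(L[...,2]<60)&(L[...,0]>-36)&(L[...,0]<33)&(L[...,1]<140)&(L[...,1]>-50)
    c=cv2.morphologyEx(c.astype(np.uint8),cv2.MORPH_OPEN,np.ones((3,3)))>0
    S=L[c][:,:2];print('model pts',len(S),np.percentile(S,[1,50,99],axis=0).round(1).tolist())
    # heel edge and +y side as lines
    y=S[:,1];b=[(k,np.percentile(S[(y>=k)&(y<k+8),0],98)) for k in np.arange(y.min(),y.max()-8,8) if ((y>=k)&(y<k+8)).sum()>15]
    print('heel',[(round(k),round(v,1)) for k,v in b])
    return im
E
python3 -c "
from h import *
model()"
```

```text
t: 14.88
ee_pos: [572.5, 233.5, -14.1]
orientation: [2.292, 2.148, -0.0]
ft_force: [0.2, -3.2, 1.5]
width: 0.6
grasp_force: 1.1
t 14.88 tcp [-11.8 -14.8 -14.1] F [ 0.2 -3.2  1.5]
model pts 25202 [[-28.2, -4.8], [2.0, 33.9], [29.8, 70.7]]
heel [(-7, np.float64(28.8)), (1, np.float64(29.2)), (9, np.float64(28.9)), (17, np.float64(29.2)), (25, np.float64(29.0)), (33, np.float64(29.2)), (41, np.float64(29.2)), (49, np.float64(29.3)), (57, np.float64(29.6))]
```

```bash
python3 -m creep '[0.0003,0.005,0,0,0.0006,0.01,0,0,0.001,0.015,0,0,0.0013,0.02,0,0,0.0016,0.025,0,0,0.002,0.03,0,0,0.0023,0.035,0,0,0.0026,0.04,0,0,0.0029,0.044,0,0,0.0032,0.048,0,0]'
python3 -c "
from h import *
model()"
```

```text
t: 15.77
ee_pos: [575.7, 281.5, -14.1]
orientation: [-2.292, -2.148, -0.0]
ft_force: [0.2, -1.0, 0.7]
width: 0.5
grasp_force: 0.7
t 15.77 tcp [-11.7  33.3 -14.1] F [ 0.2 -1.   0.7]
model pts 25198 [[-28.1, 43.4], [2.1, 82.2], [29.9, 119.0]]
heel [(42, np.float64(28.8)), (50, np.float64(29.2)), (58, np.float64(28.9)), (66, np.float64(29.3)), (74, np.float64(29.1)), (82, np.float64(29.2)), (90, np.float64(29.4)), (98, np.float64(29.5)), (106, np.float64(29.7))]
```

```bash
python3 -m creep '[0.0001,0.002,0,0,0.0002,0.004,0,0,0.0003,0.005,0,0,0.0004,0.006,0,0,0.0005,0.007,0,0,0.0005,0.008,0,0,0.0005,0.008,0,0,0.0005,0.008,0,0]'
python3 -m creep '[0,0.001,0,0,0,0.002,0,0,0,0.002,0,0]'
python3 -c "
from h import *
im=model();cv2.imwrite('pics/c11.png',im[:360,160:500,::-1])"
```

```text
t: 16.48
ee_pos: [576.2, 289.1, -14.1]
orientation: [-2.292, -2.148, -0.0]
ft_force: [0.2, -1.3, 0.3]
width: 0.4
grasp_force: 0.3
t: 16.73
ee_pos: [576.0, 290.5, -14.2]
orientation: [2.292, 2.148, -0.002]
ft_force: [-0.8, -3.9, 2.3]
width: 0.4
grasp_force: 1.8
t 16.73 tcp [-11.9  42.3 -14.2] F [-0.8 -3.9  2.3]
model pts 25206 [[-28.2, 52.2], [2.0, 91.0], [29.8, 127.7]]
heel [(50, np.float64(28.7)), (58, np.float64(29.0)), (66, np.float64(29.1)), (74, np.float64(29.1)), (82, np.float64(29.0)), (90, np.float64(29.2)), (98, np.float64(29.3)), (106, np.float64(29.4)), (114, np.float64(29.6))]
```

View pics/c11.png

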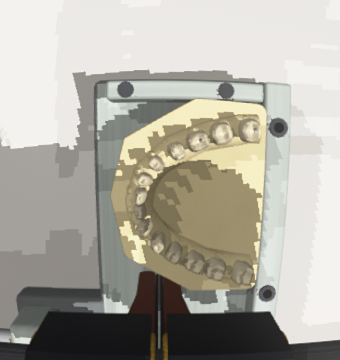

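The model's +y side is at the end stop (row ~97 in the crop), heel along the fence, and the force is starting to rise. One more small push will confirm contact.

```bash
python3 -m creep '[0,0.001,0,0,0,0.002,0,0,0,0.002,0,0,0,0.002,0,0]'
python3 -c "
from h import *
model()"
```

```text
t: 17.12
ee_pos: [575.8, 290.9, -14.2]
orientation: [2.292, 2.147, -0.004]
ft_force: [0.0, -10.9, 3.6]
width: 0.6
grasp_force: 4.9
t 17.12 tcp [-12.2  42.7 -14.2] F [  0.  -10.9   3.6]
model pts 25179 [[-28.3, 52.4], [1.9, 91.1], [29.8, 127.8]]
heel [(50, np.float64(28.3)), (58, np.float64(29.0)), (66, np.float64(28.8)), (74, np.float64(29.1)), (82, np.float64(28.9)), (90, np.float64(29.1)), (98, np.float64(29.3)), (106, np.float64(29.3)), (114, np.float64(29.6))]
```

Force is up to 11 N with no further motion, so the model is seated against the stop. I'll withdraw straight back along -y, lift, check and hand in.

```bash
python3 -m creep '[-0.0003,-0.004,0,0,-0.001,-0.015,0,0,-0.0016,-0.025,0,0,-0.0016,-0.025,0.03,0,-0.0016,-0.025,0.065,0,-0.0016,-0.025,0.1,0,-0.0016,-0.025,0.13,0,-0.0016,-0.025,0.13,0,-0.0016,-0.025,0.13,0]'
python3 -c "
from h import *
model();mark()"
```

```text
t: 17.92
ee_pos: [575.9, 268.2, 118.0]
orientation: [2.292, 2.147, 0.007]
ft_force: [-0.7, -0.8, 0.3]
width: 0.4
grasp_force: 0.0
t 17.92 tcp [-10.6  20.1 118. ] F [-0.7 -0.8  0.3]
model pts 7285 [[-28.4, 52.1], [3.5, 90.3], [29.9, 127.7]]
heel [(51, np.float64(29.5)), (59, np.float64(29.3)), (67, np.float64(28.4)), (75, np.float64(29.0)), (83, np.float64(29.0)), (91, np.float64(29.0)), (99, np.float64(29.4)), (107, np.float64(29.3)), (115, np.float64(30.1))]
wrist 49 (np.float64(-0.02), np.float64(0.04), array([-108.7,   -0.4,   53.5]))
jaw x [-58.3 -50.7 -40.1]
rim x [-114.  -99.]
scene 0 
side 0 
t 17.97 tcp [-11.9  19.4 116.1] F [-0.6  0.3  0.4]
```

```bash
python3 -c "
from h import *
print(ticket.close_job())"
```

```text
the job is handed in; nothing more can be done
None
```

I loosened the wheel two full turns (red mark back on top, about 12.5 rad), pushed the model square against the fence and end stop, withdrew the arm and handed the job in at about 18 s; the judge returned no verdict, and I did not measure the bystanders again at the end.

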